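# Flick the day-colour wheel to green

### The job

Set the day-colour marker on the worktop to green: with a fingertip, flick the lugs of its wheel away from you, click by click, until the green tile sits on top between the two pointers, and stop there without running past it. Do not grip, lift, tip or shove the marker, and leave the jars and other things where they are.

Things in the scene. Friction and masses are not known exactly. Their poses are not given: they have to be found in the camera images.
- marker: day-colour marker: loose, heavy stand (1.5 to 2.3 kg, rubber feet; stays put under a few N at the wheel). Dark base 116 (x) x 80 (y) x 11 mm, two white upright cheeks 8 mm thick, 44 mm wide, outer faces 50 mm apart, rounded tops 90 mm high; between them a colour wheel on a level axle along y. Origin: centre of underside; z up, x away from the robot (yaw within 0.3 rad)
- wheel_axle (a point): centre of the wheel on its axle, 68 mm above the marker's underside. Wheel 26 mm wide: drum of radius 40 mm with seven coloured tiles (25x25 mm) and, midway between the tiles, seven slick grey lugs (friction about 0.3): radial plates 5 mm thick, as wide as the wheel, out to radius 55 mm. Very rarely it starts hung midway between stops; the first push drops it into the next
- day_wheel (a joint): wheel angle, rad; grows as its top moves away from the robot (marker +x). Seven click stops at multiples of 0.8976 (2 pi/7), no end stops. 0: green on top; -1 click: red; -2: white; -3: blue; -4: yellow; +1 (too far): orange. Starts at -4, -3 or -2 clicks (drops into its stop within 0.5 s). Past half a click a sprung detent carries it to the next stop, where it rests
- wheel_top (a point): fixed to the marker: top of the drum, 40 mm above the axle, where the set tile shows. At a stop the nearest lugs lean 0.449 rad before and behind it: tips 24 mm before and behind the axle, 50 mm above it; a turning lug rises to 55 mm. A click takes about 1 to 3 N at a lug tip. A fingertip 44 mm above the axle clears the drum
- pointers (a point): fixed to the marker: midway between the tips of the two black pointer cones, one on each cheek (21 mm either side), 102 mm above the underside. To advance one click, lower a fingertip on the robot's side of the near lug to 44 mm above the axle, push level along +x until its front face is 12 to 20 mm past the axle, lift it clear
- jar_yellow: spice jar, 44 mm across, 87 mm tall, pale yellow contents, black cap below; stands just behind the marker; loose, origin at the centre of its underside
- jar_red: spice jar, 44 mm across, 87 mm tall, reddish contents, black cap below; stands just behind the marker; loose, origin at the centre of its underside
- jar_green: spice jar, 44 mm across, 87 mm tall, green contents, black cap below; in front of the sink, beside the mug; loose, origin at the centre of its underside
- salt: glass salt shaker with a grey top, 44 mm across, 90 mm tall, behind the other jars; loose, origin at the centre of its underside
- mug: off-white mug, 92 mm tall, in front of the sink on the left; loose, origin at the centre of its underside
- lemon: yellow lemon, about 83x58x58 mm, in front of the sink; loose, origin at the centre of its underside
- opener: black-handled can opener with a steel head, 174x41x20 mm, lying in front of the sink; loose, origin at the centre of its underside
Mind the look-alikes: they are no part of the job. What is shaped like the marker but brown is not meant.

How it is judged:
At the end, for the whole second after the job is handed in: The wheel rests in its stop with green on top (within 0.12 rad), reached the forward way, not by turning back a whole round; the marker stands upright within 20 mm of where it was (value of joint day_wheel between -0.12 and 0.12 rad and velocity of joint day_wheel between -0.1 and 0.1 rad/s and distance of marker from where it was at the start of the episode below 0.02 m and angle between marker's own z axis and vertical below 0.05 rad); the robot touches nothing.
It fails at once if the wheel runs past green (by more than half a click) (value of joint day_wheel above 0.45 rad).
It fails at once if the wheel is turned back beyond the farthest start (value of joint day_wheel below -4.21872 rad).
It fails at once if the marker is lifted or tipped (height (world z) of marker above 0.008 m or angle between marker's own z axis and vertical above 0.15 rad).
It fails at once if the marker is shoved more than 20 mm (distance of marker from where it was at the start of the episode above 0.02 m).
It fails at once if a bystander is moved more than 20 mm (distance of any of jar_yellow, jar_red, jar_green, salt, mug, lemon, opener from where it was at the start of the episode above 0.02 m).
It also fails if it takes over 48 s, if anything falls off the work surface, if the arm or the gripper's body presses on something with over 40 N, if the wrist force passes 120 N, or if a joint passes its speed limit or range.

### The arm

A 6-joint arm with a two-finger parallel gripper is mounted at the origin on a cart in front of the work surface, level with it; the furniture and walls round the work are solid. World frame = base frame: x ahead of the robot, y to its left, z up, the work surface at z = 0. Lengths are in m, angles in rad, forces in N, time in s.
With the tool pointing down it reaches from about 0.35 to 0.8 m from the base axis. Payload 7.3 kg.
Tool frame: the origin (TCP) lies between the finger pads; the fingertips stand 25 mm ahead of it and the grasp point (between the pads) lies 6 mm ahead of it (r.tip_extent is the distance from the TCP to the fingertips, in m); z points along the fingers, y is the line along which they close (so a half turn about z gives the same grasp; the last joint's range is limited). The gripper opens to 85 mm and grips with 20 to 120 N. Pads are 22 mm wide; open, the fingers measure 114 mm over their backs; the gripper's body (76 mm by 85 mm) begins 54 mm behind the grasp point. The pads swing forward as they close: fully open they stand 13 mm farther back than shut.
Start: joints at [1.139, 0.342, 1.524, -0, 1.275, -0.146], TCP at [0.148, 0.504, 0.256] pointing down, gripper open.
Joint ranges: [-2.53, 2.53], [-0.77, 2.02], [0.04, 2.7], [-1, 4.14], [0.28, 2.66], [-3.11, 3.11]. Speed limits (rad/s): [2.57, 2.57, 3.14, 3.14, 3.14, 3.14].

### API

Orientations are given as a unit quaternion [x, y, z, w].
In Python, from workcell import r, command_gripper, optics gives the robot as it stands. The module is installed in compiled form; this text tells all that it offers. Calls block until the motion is done:
- r.reach(position, orientation): joint-space move of the TCP to a pose.
- r.move_straight(position, orientation=None, speed=0.15, max_force=None): straight line of the TCP; orientation=None keeps the orientation; speed is the mean speed in m/s. With max_force (N) it stops when the force on the tool has changed by that much, and returns True; else False.
- r.movej(angles): joint-space move.
- command_gripper(opening, force=None): finger opening in m; force is the grip in N (None keeps the last); returns when the fingers have stopped.
- r.hold(seconds).
- r.solve_ik(position, orientation): joint angles nearest the present ones, or None.
- r.read_state(): the state.
- optics.get_image(name): name is "scene" or "top" or "wrist"; returns (picture, depth): 384x512x3 uint8, red, green, blue; 384x512 float32, m along the optical axis (not along the pixel's ray), 0 where there is no reading.
- optics.camera_model(name): a dict with "K" (3x3 intrinsics, pixels), "R" (3x3) and "t" (3): a world point X has camera coordinates R X + t; the wrist camera has in their place "tool_from_camera" (4x4, takes a point from camera to tool coordinates, whose origin is the TCP and whose axes are the flange's). Camera axes: x right, y down, z forward; pixel columns grow to the right and rows downward; lengths in m; the calibration is good to about 2 mm. A picture is of the moment at which its call begins: read the wrist's pose just before it. camera_model takes no time and is no camera call.
A pose or a line that the arm cannot do raises r.PlanningError and nothing moves.
- r.finish_job(): hands the job in; it is judged then, once.
The state is a dict: "time_s": time; "joint_positions": joint angles; "dq": joint speeds; "tau": joint torques, N m; "eef_pos": TCP position; "eef_rot": TCP orientation; "contact_force": force on the tool from outside, world axes, zero at the start; "torque": the same for the moment, N m; "grip_width": finger opening in m; "grip_force": force on a finger pad.
Only numpy, scipy, OpenCV 4.12 (cv2) and the standard library are available. Lean on these libraries where they do the work, as an engineer would, in place of code of your own. Each camera call takes 0.05 s, during which the arm holds its last target. There are 200 camera calls.

## Working session

There is one attempt and no reset: what is moved stays moved. The work goes in short steps, each a Python script; the robot and the scene stay as the last script left them, time stands still between calls to the robot, and variables do not carry over. Pictures are saved under pics/ and viewed, at most 10 in all, crops included, and the job is handed in when it is done.

```bash
mkdir -p pics
python3 - <<'E'
from workcell import r, optics
import cv2,numpy as np
for n in ("scene","top"):
    p,d=optics.get_image(n); cv2.imwrite(f"pics/{n}.png",p[:,:,::-1]); np.save(f"pics/{n}_d.npy",d)
    m=optics.camera_model(n); print(n,np.round(m["K"],1).tolist(),np.round(m["R"],3).tolist(),np.round(m["t"],3))
s=r.read_state();print(s["time_s"],s["eef_pos"],s["eef_rot"],r.tip_extent)
E
```

```text
scene [[374.2, 0.0, 262.1], [0.0, 374.2, 198.2], [0.0, 0.0, 1.0]] [[0.883, -0.468, -0.019], [-0.34, -0.613, -0.713], [0.322, 0.636, -0.701]] [-0.396  0.484  0.795]
top [[374.8, 0.0, 260.1], [0.0, 374.8, 189.4], [0.0, 0.0, 1.0]] [[0.004, -1.0, 0.0], [-0.996, -0.004, -0.089], [0.089, 0.0, -0.996]] [0.338 0.621 1.084]
0.1 [0.1478373  0.50342897 0.25568969] [ 1.42427144e-01  9.89805046e-01 -6.60673771e-04 -2.09626882e-04] 0.025
```

View pics/scene.png

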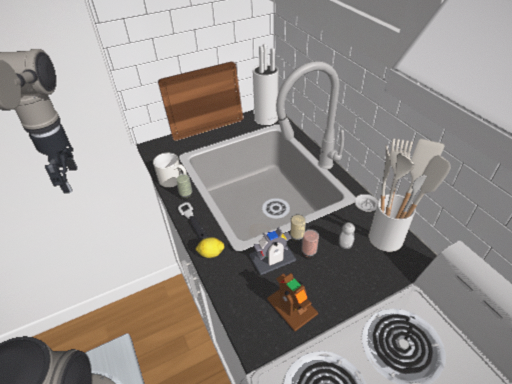

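View pics/top.png

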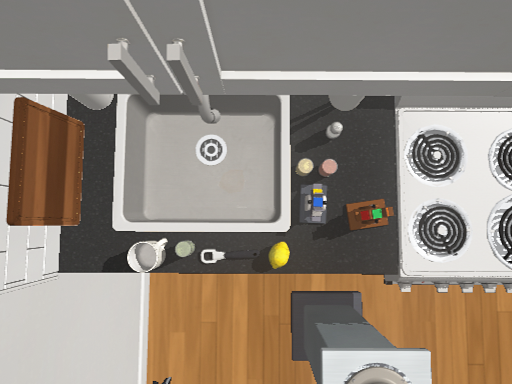

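Two marker-shaped things: the white-cheeked one at top (314,202) / scene (272,252), and the brown one at top (368,214) / scene (293,298). The first has the dark base and white cheeks, so it is the one meant. I'll confirm that with a crop and measure it.

```bash
cat > h.py <<'E'
import numpy as np,cv2
from workcell import r, optics
def cloud(n,d):
    m=optics.camera_model(n);K,R,t=map(np.array,(m["K"],m["R"],m["t"]))
    v,u=np.mgrid[:384,:512]; c=np.stack([(u-K[0,2])*d/K[0,0],(v-K[1,2])*d/K[1,1],d],-1)
    return (c-t)@R
E
python3 - <<'E'
from h import *
P=cloud("top",np.load("pics/top_d.npy")); p=cv2.imread("pics/top.png"); s=cv2.imread("pics/scene.png")
a=cv2.resize(p[150:240,280:400],None,fx=6,fy=6,interpolation=cv2.INTER_CUBIC)[:300*2,:400]
b=cv2.resize(s[215:305,230:300],None,fx=5.6,fy=6,interpolation=cv2.INTER_CUBIC)
cv2.imwrite("pics/crop.png",np.hstack([a[:540],b[:540]]))
for n,vv in (("base",P),):
    Q=P[175:232,292:335].reshape(-1,3)
    lo=Q[(Q[:,2]>.006)&(Q[:,2]<.02)]; hi=Q[(Q[:,2]>.05)]
    print(len(lo),len(hi),lo.min(0),lo.max(0),hi.min(0),hi.max(0))
    w=Q[(Q[:,2]>.006)&(Q[:,2]<.13)]
    print(cv2.minAreaRect(w[:,:2].astype(np.float32)*1000))
# scene
P=cloud("scene",np.load("pics/scene_d.npy"));Q=P[225:275,245:300].reshape(-1,3)
lo=Q[(Q[:,2]>.006)&(Q[:,2]<.02)];print(len(lo),lo.min(0),lo.max(0),cv2.minAreaRect(lo[:,:2].astype(np.float32)*1000))
E
```

```text
493 536 [0.52085362 0.1355591  0.00616619] [0.66586187 0.24480212 0.01984617] [0.52098291 0.14091454 0.05141811] [0.66005064 0.3410437  1.13492069]
((594.8104248046875, 191.55783081054688), (103.9759292602539, 146.59568786621094), 85.57939910888672)
547 [0.51971577 0.13898013 0.00602717] [0.67847772 0.27120927 0.01998199] ((599.5731201171875, 204.59576416015625), (131.43785095214844, 157.95635986328125), 89.0348892211914)
```

View pics/crop.png

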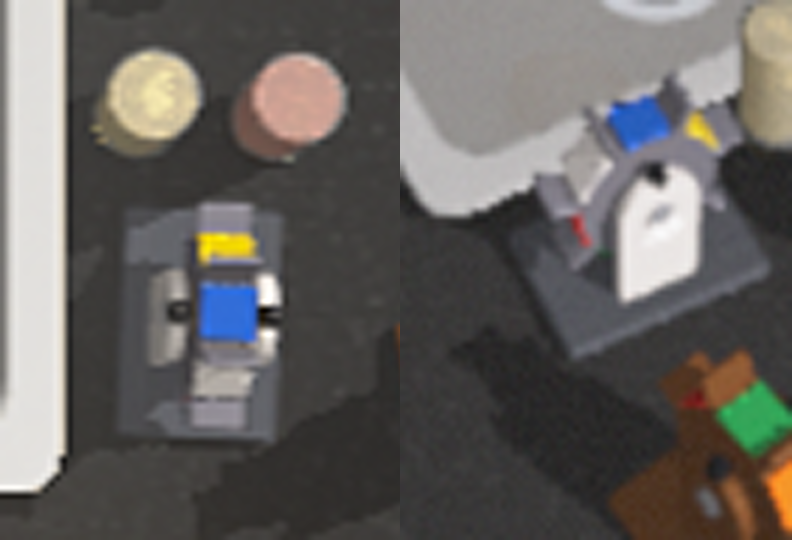

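The crop shows the white-cheeked marker with its dark base, and blue on top between the pointers (crop (229,313)). White is next on the robot's side, and red after it. So the wheel is at -3 clicks and three pushes are needed. The brown one is the decoy. Next I'll work out the pose from the base corners and pointer cones.

Run:
```python
from h import *
m=optics.camera_model("top");K,R,t=map(np.array,(m["K"],m["R"],m["t"]))
def px(c,z):
    u,v=(np.array(c)+.5)/6-.5+[280,150]
    d=R.T@np.linalg.inv(K)@[u,v,1]; o=-R.T@t
    return (o+d*(z-o[2])/d[2])
c=np.array([px(q,.011) for q in [(125,208),(283,212),(275,440),(120,432)]])
print(c.round(4),c.mean(0),[np.linalg.norm(c[i]-c[i-1]) for i in range(4)])
print("yaw",cv2.minAreaRect((c[:,:2]*1000).astype(np.float32)))
e=(c[0]+c[1]-c[2]-c[3]);print(np.arctan2(e[1],e[0])); f=c[0]+c[3]-c[1]-c[2];print(np.arctan2(-f[0],f[1]))
a,b=px((180,311),.102),px((268,315),.102);print("ptr",a,b,(a+b)/2); print("tile",px((229,313),.108))
P=cloud("top",np.load("pics/top_d.npy"));print("tile depth",P[200:204,315:320].reshape(-1,3).mean(0), P[160:180,325:335,2].max())
s=r.read_state()
for yaw in (0,np.pi/2):
  print(r.solve_ik([.57,.19,.2],[np.cos(yaw/2),np.sin(yaw/2),0,0]))
```

```text
[[0.637  0.2196 0.011 ]
 [0.6353 0.1403 0.011 ]
 [0.5212 0.1456 0.011 ]
 [0.5249 0.2227 0.011 ]] [0.57960348 0.18203536 0.011     ] [np.float64(0.11218711630902467), np.float64(0.07938142197342182), np.float64(0.11422779375097143), np.float64(0.07723562007308225)]
yaw ((580.11328125, 182.54244995117188), (79.3561782836914, 114.22781372070312), 87.34402465820312)
-0.03698915363287973
-0.03394685221597945
ptr [0.58010639 0.2044116  0.102     ] [0.57843911 0.16396111 0.102     ] [0.57927275 0.18418635 0.102     ]
tile [0.57894392 0.1828101  0.108     ]
tile depth [0.57961523 0.18488297 0.10815999] 1.1349206870314963
[ 1.94248524e-01  5.26555774e-01  1.38892509e+00 -4.44089210e-16
  1.22611179e+00  1.76504485e+00]
[ 1.94248524e-01  5.26555774e-01  1.38892509e+00 -4.44089210e-16
  1.22611179e+00  1.94248524e-01]
```

```bash
cat >> h.py <<'E'
A=np.array([.5795,.183,.068]); Y=-.036
Q=[np.cos(Y/2),np.sin(Y/2),0,0]; X=np.array([np.cos(Y),np.sin(Y),0])
def pose(front,h):  # finger front face 'front' ahead of axle, tips h above axle; pads 22 mm wide
    p=A+X*(front-.011); p[2]+=h+r.tip_extent; return p
E
python3 - <<'E'
from h import *
from workcell import command_gripper
command_gripper(0,20)
r.reach(pose(-.036,.10),Q)
s=r.read_state();print(s["time_s"],s["eef_pos"],s["grip_width"],r.tip_extent,s["contact_force"])
p,d=optics.get_image("scene");cv2.imwrite("pics/s2.png",p[:,:,::-1])
P=cloud("scene",d)
D=(P-A)@np.array([X,[-X[1],X[0],0],[0,0,1]]).T
k=(d>0)&(abs(D[...,1])<.06)&(abs(D[...,0]+.047)<.06)&(D[...,2]>.07)&(D[...,2]<.14)
for z in np.arange(.07,.14,.005):
    q=D[k&(abs(D[...,2]-z)<.0025)]
    if len(q):print(round(z,3),len(q),q.min(0).round(3),q.max(0).round(3))
cv2.imwrite("pics/c2.png",cv2.resize(p[170:290,210:330,::-1],None,fx=5,fy=5,interpolation=cv2.INTER_CUBIC))
E
```

```text
2.6917 [0.53227931 0.18537083 0.19312841] 0.0001992753398658096 0.025 [ 0.12241675 -0.33736046  0.96341326]
0.1 3 [-0.057 -0.008  0.101] [-0.052 -0.007  0.102]
0.105 1 [-0.059 -0.006  0.106] [-0.059 -0.006  0.106]
0.11 13 [-0.059 -0.014  0.108] [-0.042  0.006  0.112]
0.115 13 [-0.06  -0.016  0.113] [-0.042  0.007  0.116]
0.12 12 [-0.059 -0.016  0.118] [-0.042  0.005  0.122]
0.125 10 [-0.059 -0.017  0.123] [-0.042  0.004  0.127]
0.13 6 [-0.059 -0.012  0.128] [-0.055  0.003  0.132]
0.135 3 [-0.059 -0.008  0.134] [-0.058  0.004  0.135]
0.14 2 [-0.059  0.003  0.138] [-0.059  0.008  0.139]
```

View pics/c2.png

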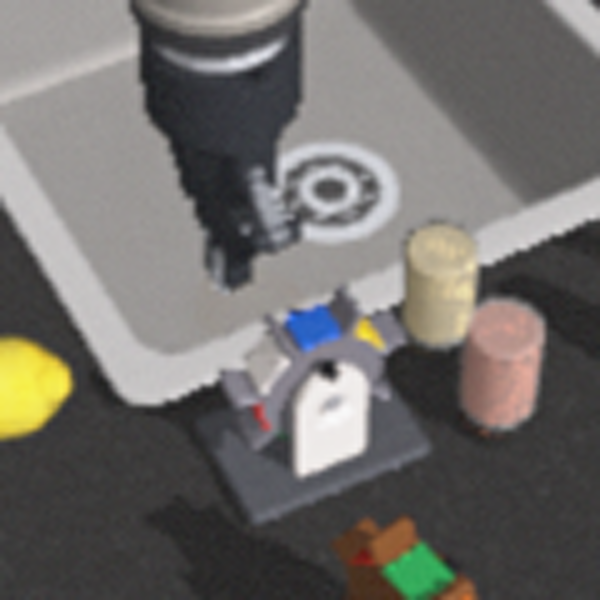

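Crop (235,290) shows the closed fingertips on the robot's side of the wheel. The depth puts them about 100 mm above the axle, as commanded. Now one click, then a check.

```bash
cat >> h.py <<'E'
def click(front=.016):
    a=r.move_straight(pose(-.038,.044),speed=.08,max_force=8)
    if not a:
        f0=np.array(r.read_state()["contact_force"]); x=[]
        for f in (-.02,-.003,front):
            b=r.move_straight(pose(f,.044),speed=.05,max_force=12)
            x.append((np.array(r.read_state()["contact_force"])-f0).round(1).tolist())
            if b: break
        print("push stopped",b,x)
    else: print("descent hit")
    r.move_straight(pose(front-.002,.085),speed=.1)
    r.move_straight(pose(-.05,.085),speed=.15)
def look(name):
    r.hold(.4); ims=[]
    for n,(u,v) in (("top",(314,198)),("scene",(274,250))):
        p,_=optics.get_image(n); ims.append(cv2.resize(p[v-35:v+35,u-35:u+35,::-1],(400,400),interpolation=cv2.INTER_CUBIC))
    cv2.imwrite(f"pics/{name}.png",np.hstack(ims)); s=r.read_state(); print(s["time_s"],s["eef_pos"])
E
python3 -c "
from h import *
click();look('k1')"
```

```text
push stopped False [[-3.0, 0.8, 0.2], [1.7, 1.0, 1.1], [-0.7, 0.3, -0.2]]
6.7583 [0.51864899 0.18515744 0.17791069]
```

View pics/k1.png

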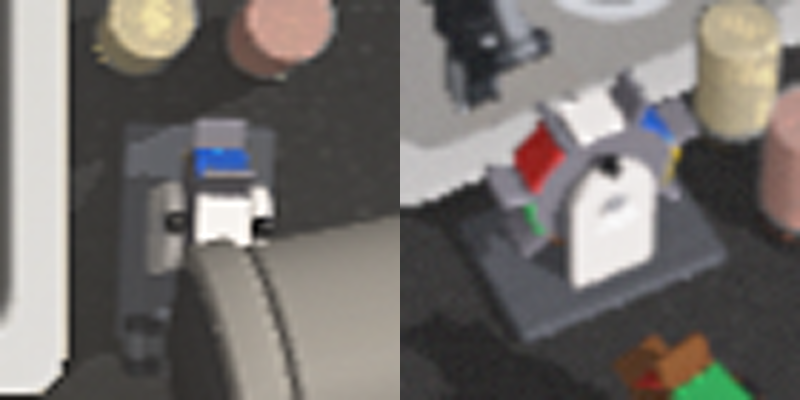

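White now sits on top (right crop (595,112), left crop (222,215)), so that was exactly one click, and the marker hasn't moved. Second click.

```bash
python3 -c "
from h import *
click();look('k2')"
```

```text
push stopped False [[-1.1, 0.1, -0.2], [3.2, -0.2, 0.4], [0.5, 0.4, -0.3]]
10.6083 [0.51864957 0.18516397 0.17791405]
```

View pics/k2.png

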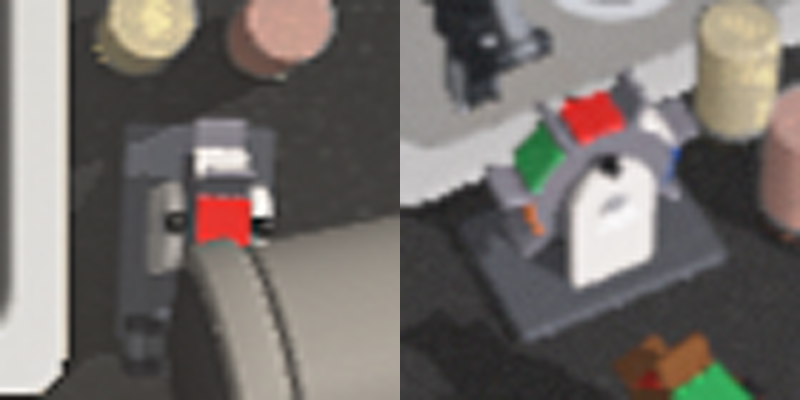

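Red is on top (right crop (592,115)) and green is next (540,158). Last click.

```bash
python3 -c "
from h import *
click();r.move_straight(pose(-.08,.14));look('k3')"
```

```text
push stopped False [[-0.7, -0.9, 0.1], [2.3, 0.4, 0.6], [0.0, -1.0, -0.7]]
15.025 [0.4885765  0.18624889 0.23277712]
```

View pics/k3.png

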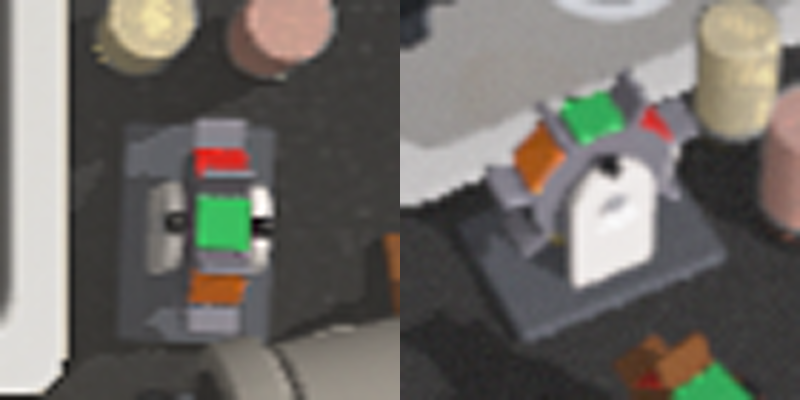

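Green sits on top between the pointers (left crop (223,222)). The arm is clear and the marker hasn't moved, so I'm handing in.

```bash
python3 -c "
from workcell import r
print(r.finish_job())"
```

```text
the job is handed in; nothing more can be done
None
```

The marker is set to green: three single clicks took it from blue, the last picture shows green between the pointers with the marker and the jars behind it unmoved, and I handed the job in just after 15 s (no verdict was returned).

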